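Clip the work lamp's snap hook onto the bracket loop

TASK

Hang the LED lamp on the bench bracket: hold it by the flat spine of its snap hook, press the hook's gate against the front rod of the bracket's loop until the rod is inside, then lower it so that the gate springs shut and the crown of the hook carries the lamp, and let it hang still and upright. The bracket's arm is only nipped by a thumbscrew and was set by hand, so find the rod by feel and never push or pull the bracket with more than 15 N. Leave the screwdriver, the tape measure and the small wooden plate where they lie.

Things in the scene. Friction and masses are not known exactly. Their poses are not given: they have to be found in the camera images.
- lamp: LED work lamp standing on the bench, 72 mm diameter, 165 mm high with its hook, 0.28 to 0.43 kg. Origin: centre of its underside, z up. Black base and cap (cap top z = 87 mm), white diffuser. On top an aluminium snap hook of 10 mm bar in the lamp's x-z plane: gate on the +x side, flat spine on the -x side, room inside from x = -10 to 18 mm. The hook goes onto the rod in its own +x direction.
- hook_spine (a point): grip point on the lamp at (-21, 0, 150) mm: the flat spine of the hook, 12 mm thick across y, 22 mm wide along x, from z = 115 to 165 mm. Pinch it from above with the fingers closing along the lamp's y; grip firmly (60 N or more).
- hook_crown (a point): inside top of the hook's crown on the lamp at (0, 0, 155) mm, where the rod comes to rest and carries the hanging lamp, 20 to 33 mm above where it came in.
- gate_face (a point): outer face of the closed gate on the lamp at (25, 0, 126) mm, where the rod should meet it (z 122 to 130 mm; the underside of the nose is at z = 137 mm). After first touch, press the hook 20 to 33 mm (best about 26) farther on: the rod is then inside the nose and can rise to the crown as the hook is lowered; farther in it jams hard on the spine.
- gate (a joint): angle of the gate, a 7 mm steel pin 36 mm long, hinged at lamp (21.5, 0, 101) mm: 0 is shut against the nose, positive is swung in towards the spine, stop at 1.2 rad. Its spring yields at about 2.5 N of horizontal push at gate_face and takes about 3 to 6 N at 0.6 to 0.9 rad, enough for the rod to pass the nose. Slipping shut under the rod it may tug the lamp down by 10 N.
- bracket: fixed lamp bracket. Origin on the bench top, z up, +x from the loop to the post. Grey round foot, 104 mm diameter, and steel post at x = 170 mm; on the post a clamp head (top z = 237 mm, black thumbscrew at +y) with a horizontal sliding arm whose -x end is a flat loop of 8 mm steel rod, held still against 15 N. Bring the hook on in the bracket's +x, at y = 0, hook x along bracket x.
- loop_height (a point): point on the bracket at (0, 0, 220) mm, at the height of the centre of the loop's front rod, which runs along y (straight from y = -13 to 13 mm; hole behind it 42 mm wide, 47 mm long). How far the arm is slid out is not measured: the front rod's centre lies anywhere from 60 mm before (-x) to 60 mm behind (+x) this point.
- screwdriver: loose screwdriver with a yellow handle, 190 mm long, 29 mm wide, lying on the bench; origin under its middle. Bystander.
- tape_measure: loose yellow and black tape measure, 42 x 78 x 70 mm, standing on the bench; origin under its middle. Bystander.
- dowel_plate: loose dark wooden plate, 50 x 100 x 12 mm, lying on the bench; origin under its middle. Bystander.
There are look-alikes about, which are no part of the job. Of the things that look like the lamp, take the one that is farthest to the robot's right at the start.

How it is judged (in metres and radians):
On the way, in this order (a step that is already met when the one before it is completed fails the run):
1. the lamp is lifted clear of the bench (height (world z) of lamp above 0.03 m and contact force between lamp and the fingers above 2 N), for 0.2 s.
2. the gate is pressed well open while the hook is in contact with the bracket's loop (value of joint gate above 0.45 rad and contact force between lamp and bracket above 1.5 N), for 0.05 s.
At the end, for the whole second after the job is handed in: The lamp hangs from the loop by its crown (214-236 mm up, within 85 mm in x and 25 mm in y of the bracket's origin), weight on the bracket, gate shut (under 0.1 rad), upright within 0.25 rad, still (under 0.06 m/s, 0.6 rad/s), nothing held (value of joint gate below 0.1 rad and contact force between lamp and bracket above 1.5 N and z of hook_crown in the frame of bracket between 0.214 and 0.236 m and x of hook_crown in the frame of bracket between -0.085 and 0.085 m and y of hook_crown in the frame of bracket between -0.025 and 0.025 m and angle between lamp's own z axis and vertical below 0.25 rad and linear speed of lamp below 0.06 m/s and angular speed of lamp below 0.6 rad/s); the robot touches nothing.
It fails at once if the bracket is pushed or pulled with more than 15 N through the lamp or its hook (contact force between lamp and bracket above 15 N).
It fails at once if the robot itself pushes the bracket with more than 15 N (contact force between any of the fingers, the arm and bracket above 15 N).
It fails at once if the screwdriver, tape measure or wooden plate is moved more than 25 mm (distance of any of screwdriver, tape_measure, dowel_plate from where it was at the start of the episode above 0.025 m).
It also fails if it takes over 54 s, if anything falls off the work surface, if the arm or the gripper's body presses on something with over 40 N, if the wrist force passes 120 N, or if a joint passes its speed limit or range.

ROBOT

A 6-joint arm with a two-finger parallel gripper is mounted at the origin on a cart in front of the work surface, level with it; the furniture and walls round the work are solid. World frame = base frame: x ahead of the robot, y to its left, z up, the work surface at z = 0. Lengths are in m, angles in degrees, forces in N, time in s.
With the tool pointing down it reaches from about 0.425 to 0.95 m from the base axis. Payload 3.5 kg.
Tool frame: the origin (TCP) lies at the very end of the fingers, on their centre line; the grasp point (between the pads) lies 19 mm behind it; z points along the fingers, y is the line along which they close (so a half turn about z gives the same grasp; the last joint's range is limited). The gripper opens to 85 mm and grips with 20 to 120 N. Pads are 22 mm wide; open, the fingers measure 114 mm over their backs; the gripper's body (76 mm by 85 mm) begins 54 mm behind the grasp point. The pads swing forward as they close: fully open they stand 13 mm farther back than shut.
Start: joints at [57.468, 16.404, 90.338, -0, 73.258, -8.594], TCP at [0.274, 0.617, 0.231] pointing down, gripper open.
Joint ranges: [-158.93, 158.93], [-51.34, 127.21], [12.03, 142.37], [-87.48, 267.48], [13.55, 161.25], [-162.69, 162.69]. Speed limits (degrees/s): [159.86, 159.86, 180, 180, 180, 180].

INTERFACE

Orientations are given as a 3x3 rotation matrix whose columns are the frame's x, y, z axes.
In Python, from plant import observe, get_image, get_calibration, sign_off, recognise, spot_point gives the robot as it stands.
- The arm moves only by the shell command python3 -m crank 'ROWS' [OPENING] [FORCE]. ROWS is a JSON list of rows, 1 to 8 of them, each of 6 numbers: dx, dy, dz in m, then a rotation vector rx, ry, rz in degrees; each row shifts and turns the commanded pose from where the row before left it, along the tool's axes as they then stand; what a row does not reach is not made up. A row lasts 1/12 s, in which the tool goes at most 0.0417 m and 7.16 degrees, less where a joint would pass 70% of its speed; a pose out of reach is approached as far as the arm can. OPENING is the finger opening in m, set as the command begins (- or left out keeps the last). The fingers move at their own pace and stop on an object; FORCE is the grip in N (left out, the last holds). Time passes only in rows, so rows that do not move let the fingers close. It prints the time, the measured TCP pose, the force, the opening and the grip force at its end.
- observe(): the state, without advancing time (a new reading comes with each control period).
- get_image(name): name is "scene" or "top"; returns the picture (400x640x3 uint8, red, green, blue); there is no depth.
- get_calibration(name): a dict with "camera_matrix" (3x3 intrinsics, pixels), "eye" and "rotation" of the camera in the world. Camera axes: x right, y up, looking along -z (the intrinsics and any distortion apply to the point x, -y, -z); pixel columns grow to the right and rows downward; lengths in m; the calibration is good to about 2 mm. A picture is of the moment at which its call begins. get_calibration takes no time and is no camera call.
- sign_off(): hands the job in; it is judged then, once.
Trained networks look in the newest picture that a camera, given by its name, has taken for a name from the list of things; names that differ only in an ending like _2 or _b are one class to them, and where a whole thing is asked for, a point or a joint stands for the part that bears it (a point fixed in the world has none). Each returns a list of dicts, best first, with "confidence" (0 to 1); they miss things now and then, are a little off and sometimes report something else, mostly with a low value. They report only what shows in the picture. A call takes as long as a camera call. They do not tell look-alikes from the thing itself.
- recognise(camera, thing): "extent" ([left, top, right, bottom] in pixels, round what is visible of it).
- spot_point(camera, thing): "pixel" ([row, column] in pixels: a listed point, or the origin of a listed thing).
The state is a dict: "time_s": time; "joint_pos": joint angles; "joint_velocities": joint speeds; "effort": joint torques, N m; "eef_pos": TCP position; "tcp_rot": TCP orientation; "force": force on the tool from outside, world axes, zero at the start; "moment": the same for the moment, N m; "grip_width": finger opening in m; "grasp_force": force on a finger pad.
Only numpy, scipy, OpenCV 4.12 (cv2) and the standard library are available. Lean on these libraries where they do the work, as an engineer would, in place of code of your own. Each camera call takes 0.05 s, during which the arm holds its last target. There are 200 camera calls.

## Working session

There is one attempt and no reset: what is moved stays moved. The work goes in short steps, Python scripts to look and compute and a shell command to move; the robot and the scene stay as the last step left them, time stands still between calls to the robot, and variables do not carry over. Pictures are saved under pics/ and viewed, at most 13 in all, crops included, and the job is handed in when it is done.

```bash
ls; mkdir -p pics
python3 - <<'E'
from plant import *
import cv2,numpy as np
for c in ("scene","top"):
    im=get_image(c); cv2.imwrite(f"pics/{c}0.png",im[:,:,::-1])
    k=get_calibration(c); print(c,k)
    for t in ("lamp","bracket","screwdriver","tape_measure","dowel_plate"):
        print(t,[(np.round(d["pixel"]).tolist(),round(d["confidence"],2)) for d in spot_point(c,t)])
    for t in ("hook_spine","hook_crown","gate_face","loop_height"):
        print(t,[(np.round(d["pixel"],1).tolist(),round(d["confidence"],2)) for d in spot_point(c,t)])
    print([( np.round(d["extent"]).tolist(),round(d["confidence"],2)) for d in recognise(c,"lamp")])
s=observe();print(s["time_s"],s["eef_pos"],s["tcp_rot"],s["force"])
E
```

```text
pics
scene {'camera_matrix': array([[492.02601697,   0.        , 316.91816313],
       [  0.        , 492.02601697, 195.58926514],
       [  0.        ,   0.        ,   1.        ]]), 'eye': array([-0.44039201, -1.03712325,  1.01821358]), 'rotation': array([[ 0.70307392,  0.35865219, -0.61404858],
       [-0.71110596,  0.35935125, -0.60431365],
       [ 0.00392071,  0.86153078,  0.50769021]])}
lamp [([203.0, 260.0], 0.7), ([183.0, 288.0], 0.68), ([216.0, 280.0], 0.56), ([196.0, 293.0], 0.56)]
bracket []
screwdriver [([245.0, 288.0], 0.67)]
tape_measure [([286.0, 379.0], 0.71)]
dowel_plate [([221.0, 236.0], 0.54)]
hook_spine [([183.4, 276.0], 0.97), ([168.5, 291.4], 0.95), ([174.4, 254.1], 0.87), ([154.2, 283.5], 0.58)]
hook_crown [([181.7, 279.4], 0.88), ([165.3, 287.7], 0.68), ([189.0, 282.4], 0.68), ([169.7, 256.2], 0.65), ([149.5, 284.9], 0.63)]
gate_face [([187.2, 280.3], 0.92), ([163.5, 289.3], 0.8), ([173.5, 262.0], 0.7), ([153.3, 289.1], 0.5)]
loop_height [([197.8, 343.3], 0.62)]
[([280.0, 161.0, 301.0, 202.0], 0.83), ([271.0, 179.0, 288.0, 224.0], 0.72), ([280.0, 151.0, 289.0
[... 744 characters left out ...]
80.8, 267.8], 0.83), ([139.2, 266.9], 0.64), ([110.4, 244.3], 0.56)]
hook_crown [([101.9, 244.7], 0.73), ([158.9, 234.8], 0.7), ([170.5, 267.1], 0.68), ([133.8, 262.6], 0.59)]
gate_face [([129.1, 260.1], 0.9), ([103.3, 250.5], 0.7), ([157.1, 233.5], 0.68), ([171.2, 264.5], 0.62)]
loop_height [([203.6, 358.0], 0.96)]
[([260.0, 169.0, 283.0, 201.0], 0.83), ([260.0, 127.0, 280.0, 160.0], 0.75), ([236.0, 98.0, 260.0, 135.0], 0.67), ([226.0, 153.0, 252.0, 186.0], 0.59)]
1.1 [0.27381412 0.61694619 0.23132768] [[-9.13994975e-01  4.05725505e-01 -1.62055529e-05]
 [ 4.05725506e-01  9.13994975e-01 -1.54582035e-05]
 [ 8.54000651e-06 -2.07037265e-05 -1.00000000e+00]] [ 0.87746252  0.31116058 -0.36487223]
```

Run:
```python
import cv2
for c,(x0,y0,x1,y1) in {"scene":(220,120,420,270),"top":(200,80,460,275)}.items():
    im=cv2.imread(f"pics/{c}0.png"); s=800/(x1-x0)
    s=min(s,600/(y1-y0)); cv2.imwrite(f"pics/{c}0c.png",cv2.resize(im[y0:y1,x0:x1],None,fx=s,fy=s,interpolation=cv2.INTER_CUBIC)); print(s)
```

```text
4.0
3.076923076923077
```

View pics/scene0c.png

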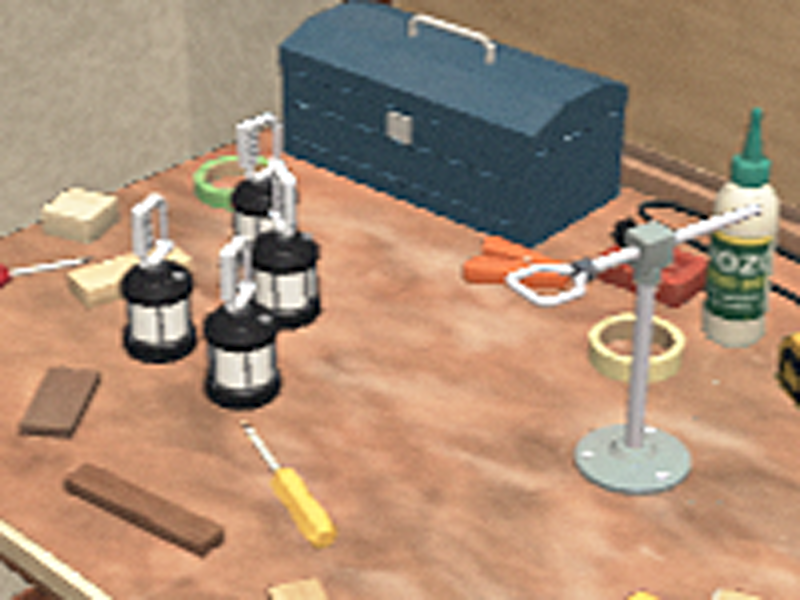

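View pics/top0c.png

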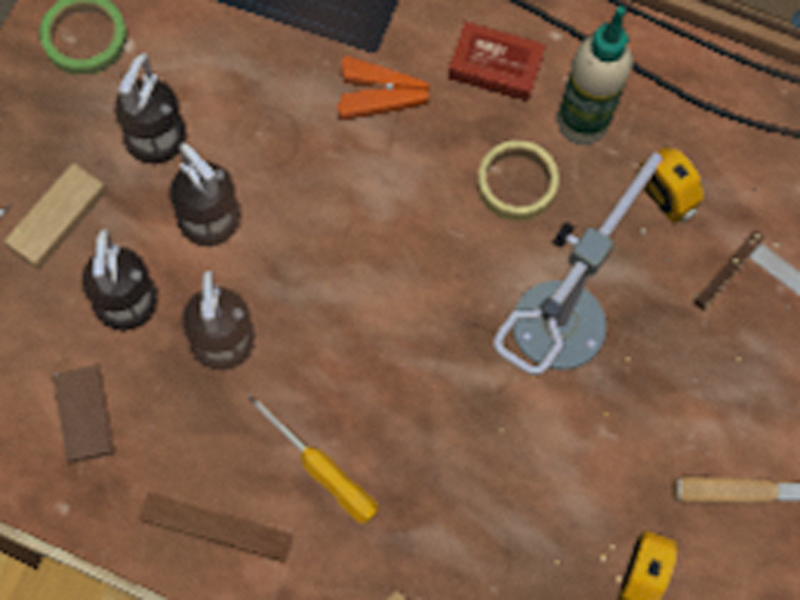

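View pics/scene0.png

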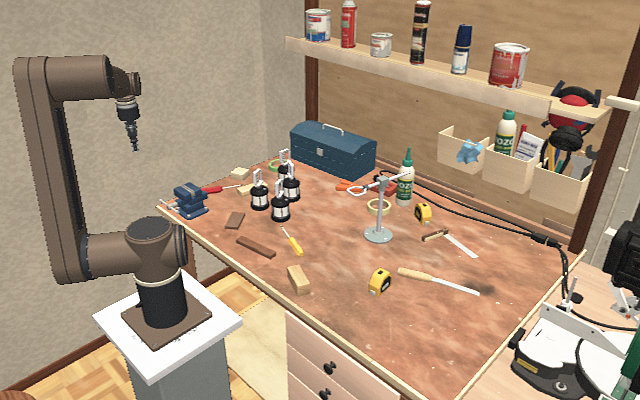

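```bash
cat > h.py <<'E'
import numpy as np
from plant import get_calibration
K={c:get_calibration(c) for c in("scene","top")}
def proj(c,p):
    k=K[c];q=k["rotation"].T@(np.asarray(p)-k["eye"]);q=np.array([q[0],-q[1],-q[2]]);u=k["camera_matrix"]@q
    return u[1::-1]/u[2]   # row,col
def onz(c,row,col,z):
    k=K[c];v=np.linalg.solve(k["camera_matrix"],[col,row,1]);d=k["rotation"]@np.array([v[0],-v[1],-v[2]])
    return k["eye"]+d*(z-k["eye"][2])/d[2]
def Rz(a):
    return np.array([[np.cos(a),-np.sin(a),0],[np.sin(a),np.cos(a),0],[0,0,1]])
PT=dict(lamp=(0,0,0),hook_spine=(-.021,0,.15),hook_crown=(0,0,.155),gate_face=(.025,0,.126))
E
python3 - <<'E'
from h import *
from scipy.optimize import least_squares
for c,L in {"scene":[(203,260),(183,288),(216,280),(196,293)],"top":[(125,250),(178,240),(190,274)]}.items():
    print(c,[onz(c,*p,0).round(3).tolist()[:2] for p in L])
for c,L in {"scene":[(183.4,276),(168.5,291.4),(174.4,254.1),(154.2,283.5)],"top":[(166.9,231),(180.8,267.8),(139.2,266.9),(110.4,244.3)]}.items():
    print(c,"spine",[onz(c,*p,.15).round(3).tolist()[:2] for p in L])
M=[("scene","lamp",216,280),("scene","hook_spine",183.4,276),("scene","hook_crown",181.7,279.4),("scene","gate_face",187.2,280.3),
("top","lamp",190,274),("top","hook_spine",180.8,267.8),("top","hook_crown",170.5,267.1),("top","gate_face",171.2,264.5)]
def f(v): return np.concatenate([proj(c,[v[0],v[1],0]+Rz(v[2])@PT[t])-[r,k] for c,t,r,k in M])
for a in range(0,360,60):
    s=least_squares(f,[.5,.1,np.radians(a)],loss="soft_l1"); print(s.x.round(4),np.degrees(s.x[2])%360,s.cost)
print(f(s.x).round(1).reshape(-1,2).tolist())
print("foot",onz("scene",235,378.3,0),onz("top",185.6,382,0))
print("loopH",onz("scene",197.8,343.3,.22),onz("top",203.6,358,.22))
print("rod",onz("scene",193,351.8,.22),onz("top",196,368.3,.22), "armend",onz("top",132,412.9,.22))
print("drv",onz("scene",245,288,0),onz("top",227,304,0),"plate",onz("top",213,228,0),"tape",onz("top",268,409,0))
E
python3 - <<'E'
import cv2,numpy as np
o=[]
for c,(x0,y0,x1,y1) in {"scene":(262,170,302,230),"top":(250,160,290,220)}.items():
    im=cv2.imread(f"pics/{c}0.png");o.append(cv2.resize(im[y0:y1,x0:x1],None,fx=9.5,fy=9.5,interpolation=cv2.INTER_CUBIC))
cv2.imwrite("pics/l.png",np.hstack(o))
E
```

```text
scene [[0.59, 0.294], [0.779, 0.336], [0.583, 0.167], [0.72, 0.241]]
top [[0.766, 0.335], [0.572, 0.276], [0.581, 0.15]]
scene spine [[0.567, 0.162], [0.686, 0.209], [0.554, 0.272], [0.749, 0.324]]
top spine [[0.555, 0.272], [0.561, 0.147], [0.685, 0.211], [0.747, 0.323]]
[0.5776 0.1595 0.6639] 38.0401291921548 10.633939641312153
[0.5776 0.1595 0.6639] 38.04004149425031 10.633939641358754
[0.5776 0.1595 0.6639] 38.0401360519066 10.633939641318303
[0.5818 0.1612 3.3997] 194.78591247055616 44.54674429425256
[0.5799 0.1596 4.1405] 237.23425339465066 44.62802797994239
[0.5776 0.1595 6.9471] 38.04007356769978 10.633939641314832
[[1.2, 0.2], [2.0, 1.7], [-0.3, -0.7], [-2.2, -0.0], [-0.3, -2.9], [-0.0, 0.2], [3.5, -0.7], [-1.3, 1.2]]
foot [ 0.74891658 -0.17687261  0.        ] [ 0.74672734 -0.18027602  0.        ]
loopH [ 0.57446218 -0.15583464  0.22      ] [ 0.58519205 -0.13661241  0.22      ]
rod [ 0.61639323 -0.15492162  0.22      ] [ 0.61852331 -0.1549691   0.22      ] armend [ 0.86194747 -0.20151518  0.22      ]
drv [0.47893799 0.00778187 0.        ] [0.50502854 0.00278698 0.        ] plate [0.44438581 0.25540376 0.        ] tape [ 0.52049285 -0.36392515  0.        ]
```

View pics/l.png

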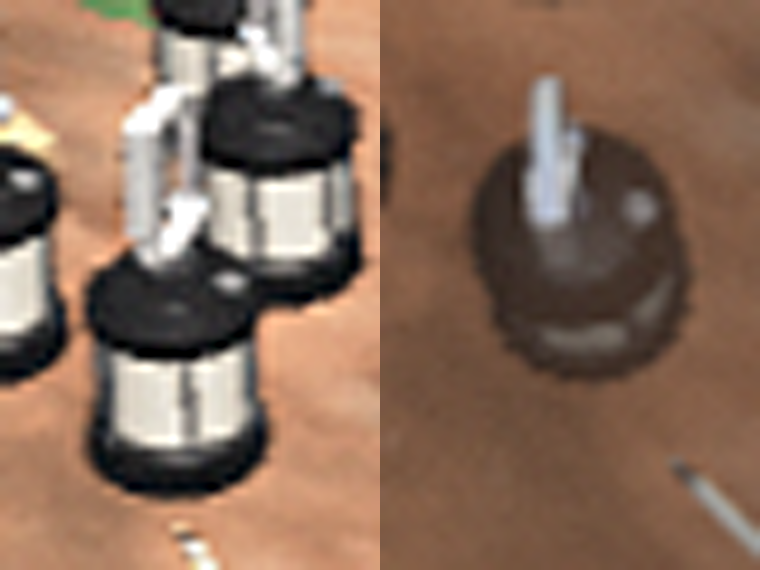

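```bash
cat > ov.py <<'E'
from h import *
import cv2,sys
def ov(v,tag):
    x,y,a=v;rows=[]
    for c,(x0,y0,x1,y1) in {"scene":(264,172,302,222),"top":(250,160,288,210)}.items():
        im=cv2.imread(f"pics/{c}0.png");s=7
        im=cv2.resize(im[y0:y1,x0:x1],None,fx=s,fy=s,interpolation=cv2.INTER_CUBIC)
        P=lambda L:np.array([(np.array(proj(c,[x,y,0]+Rz(a)@np.array(p)/1e3))[::-1]-[x0-.5,y0-.5])*s for p in L]).astype(np.int32)
        for L,col in [([(36*np.cos(t),36*np.sin(t),z) for t in np.linspace(0,6.28,40)],(0,255,255)) for z in(0,87)]+\
          [([(-32,yy,115),(-32,yy,165),(-10,yy,165),(-10,yy,115)],(0,0,255)) for yy in(-6,6)]+[([(-10,0,160),(22,0,160),(22,0,137)],(0,255,0)),([(21.5,0,101),(21.5,0,137)],(255,0,0))]:
            cv2.polylines(im,[P(L)],False,col,1)
        rows.append(im)
    return np.vstack(rows)
vs=[eval(a) for a in sys.argv[2:]]
cv2.imwrite(sys.argv[1],np.hstack([ov((v[0],v[1],np.radians(v[2])),0) for v in vs]))
E
python3 ov.py pics/o1.png "(.578,.1595,20)" "(.578,.1595,38)" "(.578,.1595,52)"
```

```text
(no output)
```

View pics/o1.png

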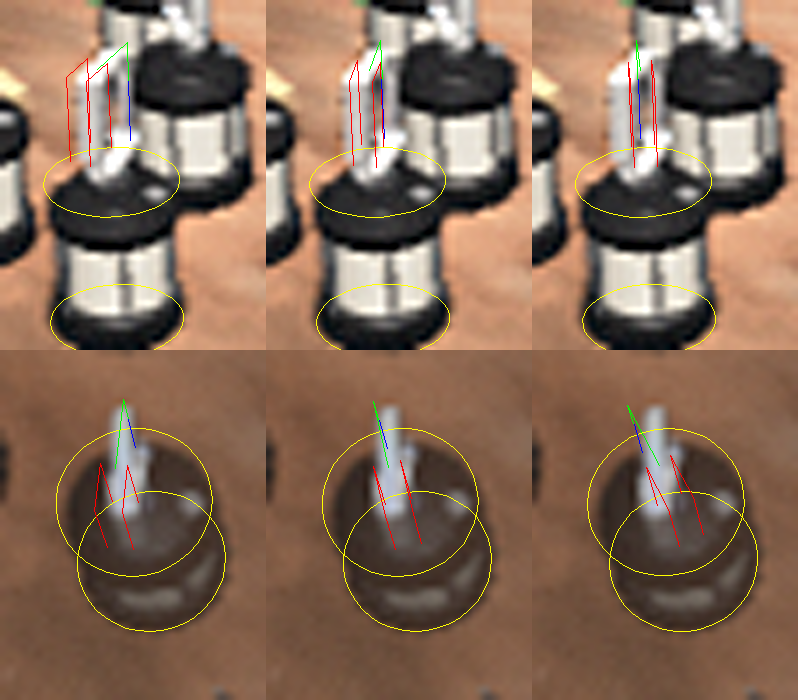

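Run:
```python
from h import *
from scipy.optimize import least_squares
M=[("top",(-.032,0,.165),183.2,267.6),("top",(.026,0,.165),167.5,267.4),("scene",(.0215,0,.12),186.9,281.4),("scene",(-.021,0,.14),188.7,276),
("scene",(0,0,0),216,280),("top",(0,0,0),190,274),("top",(-.021,0,.15),180.8,267.8),("scene",(-.021,0,.15),183.4,276)]
def f(v): return np.concatenate([proj(c,[v[0],v[1],0]+Rz(v[2])@t)-[r,k] for c,t,r,k in M])
s=least_squares(f,[.57,.16,.4],loss="soft_l1",f_scale=.7);v=s.x;print(v.round(4),np.degrees(v[2]),f(v).round(1).reshape(-1,2).tolist())
print("spine",([v[0],v[1],0]+Rz(v[2])@[-.021,0,.15]).round(4))
import subprocess
subprocess.run(["python3","ov.py","pics/o2.png"]+[f"({v[0]},{v[1]},{np.degrees(v[2])+d})" for d in(-6,0,6)])
```

```text
[0.5771 0.1562 0.4535] 25.98283355325969 [[0.1, -0.6], [-2.0, -0.4], [0.5, 0.4], [-0.6, 1.2], [1.6, 0.7], [0.2, -2.1], [0.7, -0.3], [2.3, 1.1]]
spine [0.5582 0.147  0.15  ]
```

View pics/o2.png

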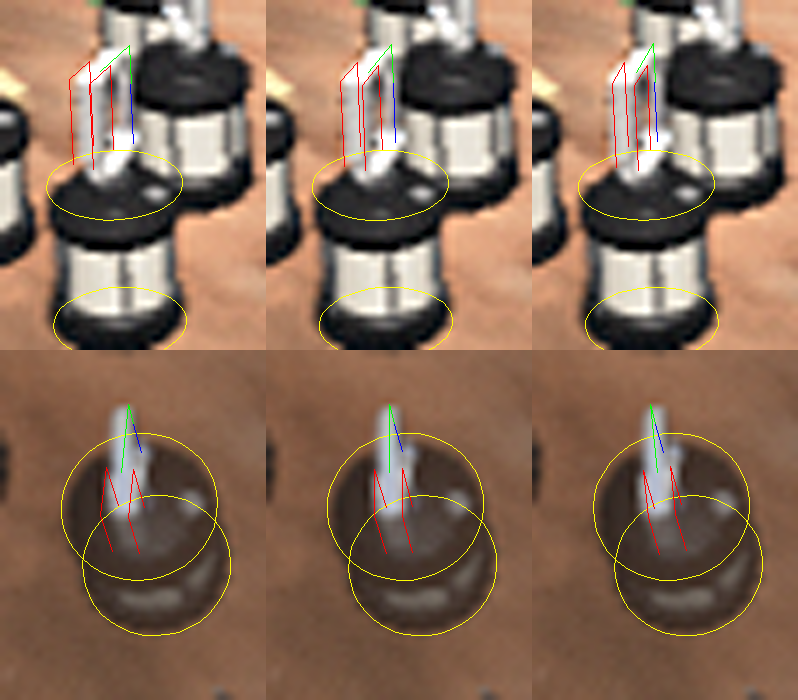

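```bash
R='[-0.028,-0.0196,0,0,0,0]'; python3 -m crank '[[-0.028,-0.0196,0,0,0,0],[-0.028,-0.0196,0,0,0,0],[-0.028,-0.0196,0,0,0,0],[-0.028,-0.0196,0,0,0,0],[-0.028,-0.0196,0,0,0,0],[-0.028,-0.0196,0,0,0,0],[-0.028,-0.0196,0,0,0,0],[-0.028,-0.0196,0,0,0,0]]' 0.06 60
python3 -m crank '[[-0.028,-0.0196,0,0,0,0],[-0.028,-0.0196,0,0,0,0],[-0.028,-0.0196,0,0,0,0],[-0.028,-0.0196,0,0,0,0],[-0.028,-0.0196,0,0,0,0],[-0.028,-0.0196,0,0,0,0],[-0.028,-0.0196,0,0,0,0],[-0.028,-0.0196,0,0,0,0]]'
python3 -m crank '[[0,0,0,0,0,-6.4],[0,0,0,0,0,-6.4],[0,0,0,0,0,-6.4],[0,0,0,0,0,-6.4],[0,0,0,0,0,-6.4],[0,0,0,0,0,-6.4],[0,0,0,0,0,-6.4],[0,0,0,0,0,-6.4]]'
cat > st.py <<'E'
from plant import observe
import numpy as np,sys
s=observe();R=np.array(s["tcp_rot"]);p=np.array(s["eef_pos"])
print(round(s["time_s"],2),p.round(4),"yaw_y",np.degrees(np.arctan2(R[1,1],R[0,1])).round(2),"z",R[:,2].round(3),"F",np.round(s["force"],1),"M",np.round(s["moment"],2),"w",round(s["grip_width"],4),s["grasp_force"],"j",np.round(s["joint_pos"],1))
if len(sys.argv)>1:
    t=np.array([float(a) for a in sys.argv[1:4]]);print("tool delta",(R.T@(t-p)).round(4))
E
python3 st.py .557 .147 .131
```

```text
time_s: 1.77
eef_pos: [0.4156, 0.3813, 0.2316]
tcp_rot: [[-0.914, 0.406, 0.001], [0.406, 0.914, 0.0], [-0.0, 0.0, -1.0]]
force: [0.6, 0.1, -0.2]
grip_width: 0.06
grasp_force: 0.0
time_s: 2.43
eef_pos: [0.5567, 0.147, 0.2316]
tcp_rot: [[-0.914, 0.406, 0.001], [0.406, 0.914, 0.0], [-0.001, 0.0, -1.0]]
force: [0.4, 0.9, 0.6]
grip_width: 0.0604
grasp_force: 0.0
time_s: 3.1
eef_pos: [0.5561, 0.1485, 0.2315]
tcp_rot: [[-0.886, -0.463, 0.0], [-0.463, 0.886, -0.0], [-0.0, -0.0, -1.0]]
force: [0.8, -0.5, -0.4]
grip_width: 0.0598
grasp_force: 0.0
3.1 [0.5561 0.1485 0.2315] yaw_y 117.58 z [ 0. -0. -1.] F [ 0.8 -0.5 -0.4] M [-0.03 -0.06  0.06] w 0.0598 0.0 j [   4.9    3.9  104.6   -0.    71.5 -112.7]
tool delta [-1.000e-04 -1.700e-03  1.005e-01]
```

```bash
python3 -m crank '[[0,-0.0017,0.018,0,0,0],[0,0,0.018,0,0,0],[0,0,0.018,0,0,0],[0,0,0.016,0,0,0],[0,0,0.016,0,0,0],[0,0,0.014,0,0,0],[0,0,0,0,0,0]]'
python3 - <<'E'
from plant import *
import cv2,numpy as np
o=[]
for c,(x0,y0,x1,y1) in {"scene":(242,150,312,230),"top":(230,130,300,210)}.items():
    im=get_image(c)[:,:,::-1];cv2.imwrite(f"pics/{c}1.png",im);o.append(cv2.resize(im[y0:y1,x0:x1],None,fx=5.7,fy=5.7,interpolation=cv2.INTER_CUBIC))
cv2.imwrite("pics/g.png",np.hstack(o))
E
```

```text
time_s: 3.68
eef_pos: [0.5546, 0.1468, 0.1279]
tcp_rot: [[-0.889, -0.458, -0.006], [-0.458, 0.889, -0.001], [0.006, 0.002, -1.0]]
force: [-0.2, 0.2, -0.3]
grip_width: 0.0601
grasp_force: 0.0
```

View pics/g.png

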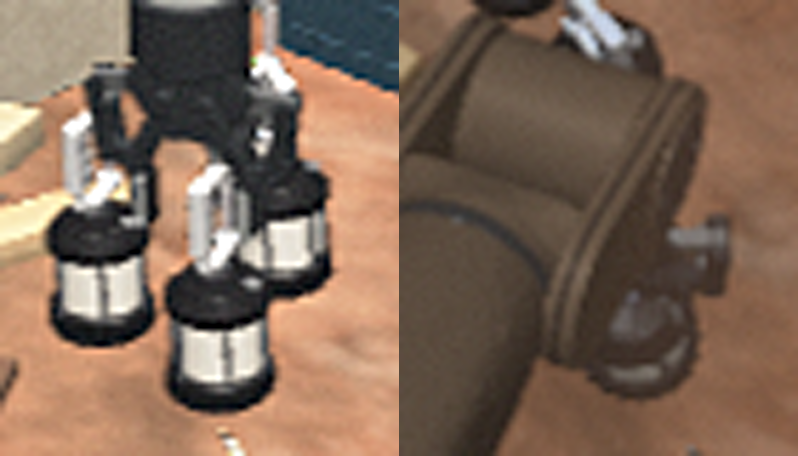

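Run:
```python
from h import *
from plant import observe
s=observe();R=np.array(s["tcp_rot"]);p=np.array(s["eef_pos"])
for y in(-.03,0,.03):
    for z in (-.04,-.013,): 
        q=proj("scene",p+R@[0,y,z]);print(y,z,((q[1]-242)*5.7).round(),((q[0]-150)*5.7).round())
```

```text
-0.03 -0.04 242.0 182.0
-0.03 -0.013 243.0 219.0
0 -0.04 197.0 175.0
0 -0.013 198.0 212.0
0.03 -0.04 152.0 168.0
0.03 -0.013 154.0 205.0
```

```bash
python3 -m crank '[[0,0,0,0,0,0],[0,0,0,0,0,0],[0,0,0,0,0,0],[0,0,0,0,0,0],[0,0,0,0,0,0],[0,0,0,0,0,0],[0,0,0,0,0,0],[0,0,0,0,0,0]]' 0 80; python3 st.py
```

```text
time_s: 4.45
eef_pos: [0.5575, 0.1468, 0.1324]
tcp_rot: [[-0.889, -0.458, 0.002], [-0.458, 0.889, -0.0], [-0.001, -0.001, -1.0]]
force: [-1.4, -2.3, 5.4]
grip_width: 0.0108
grasp_force: 78.9
4.45 [0.5575 0.1468 0.1324] yaw_y 117.27 z [ 0.002 -0.    -1.   ] F [-1.4 -2.3  5.4] M [-0.22  0.06 -0.01] w 0.0108 78.89925241470337 j [   4.7    9.9  109.    -0.    61.  -112.6]
```

```bash
python3 -m crank '[[0,0,-0.005,0,0,0],[0,0,-0.015,0,0,0],[0,0,-0.02,0,0,0],[0,0,-0.03,0,0,0],[0,0,-0.03,0,0,0],[0,0,-0.02,0,0,0],[0,0,-0.01,0,0,0],[0,0,0,0,0,0]]'; python3 -m crank '[[0,0,0,0,0,0],[0,0,0,0,0,0],[0,0,0,0,0,0],[0,0,0,0,0,0]]'; python3 st.py
python3 - <<'E'
from plant import *
import cv2,numpy as np
o=[]
for c,(x0,y0,x1,y1) in {"scene":(242,130,312,230),"top":(230,110,300,210)}.items():
    im=get_image(c)[:,:,::-1];cv2.imwrite(f"pics/{c}2.png",im);o.append(cv2.resize(im[y0:y1,x0:x1],None,fx=5.7,fy=5.7,interpolation=cv2.INTER_CUBIC))
cv2.imwrite("pics/g2.png",np.hstack(o))
E
```

```text
time_s: 5.12
eef_pos: [0.5574, 0.1473, 0.263]
tcp_rot: [[-0.889, -0.458, 0.003], [-0.458, 0.889, 0.001], [-0.003, -0.001, -1.0]]
force: [-0.1, 0.0, -3.1]
grip_width: 0.0109
grasp_force: 78.2
time_s: 5.45
eef_pos: [0.5559, 0.1469, 0.259]
tcp_rot: [[-0.889, -0.458, -0.004], [-0.458, 0.889, -0.0], [0.004, 0.002, -1.0]]
force: [0.1, 0.0, -3.6]
grip_width: 0.011
grasp_force: 78.2
5.45 [0.5559 0.1469 0.259 ] yaw_y 117.26 z [-0.004 -0.    -1.   ] F [ 0.1  0.  -3.6] M [-0.08  0.07 -0.01] w 0.011 78.1854236125946 j [   4.7    2.8  102.9    0.    74.6 -112.6]
```

View pics/g2.png

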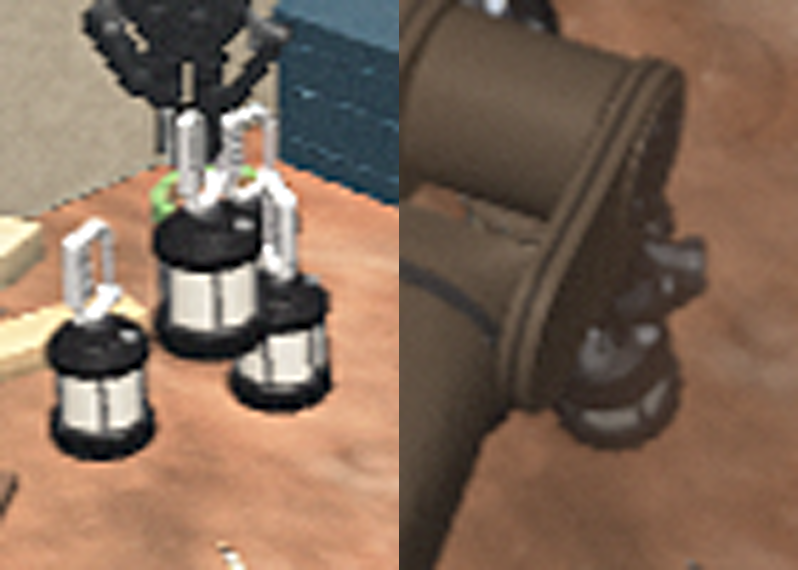

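```bash
python3 -m crank '[[0.005,-0.007,0,0,0,0],[0.01,-0.014,0,0,0,0],[0.014,-0.018,0,0,0,0],[0.014,-0.018,0,0,0,0],[0.014,-0.018,0,0,0,0],[0.014,-0.018,0,0,0,0],[0.014,-0.018,0,0,0,0],[0.014,-0.018,0,0,0,0]]' >/dev/null
python3 -m crank '[[0.014,-0.018,0,0,0,0],[0.014,-0.018,0,0,0,0],[0.014,-0.018,0,0,0,0],[0.014,-0.018,0,0,0,0],[0.01,-0.016,0,0,0,0],[0.006,-0.007,0,0,0,0],[0,0,0,0,0,0]]' >/dev/null
python3 -m crank '[[0,0,0,0,0,3],[0,0,0,0,0,5],[0,0,0,0,0,6],[0,0,0,0,0,6],[0,0,0,0,0,6],[0,0,0,0,0,6],[0,0,0,0,0,4],[0,0,0,0,0,1.8]]' >/dev/null
python3 -m crank '[[0,0,0,0,0,0],[0,0,0,0,0,0],[0,0,0,0,0,0],[0,0,0,0,0,0]]' >/dev/null
python3 st.py .509 -.135 .2255
python3 - <<'E'
from plant import *
from h import *
import cv2
o=[]
for c,(x0,y0,x1,y1) in {"scene":(310,130,410,250),"top":(310,110,420,242)}.items():
    im=get_image(c)[:,:,::-1];cv2.imwrite(f"pics/{c}3.png",im);f=480/(y1-y0);o.append(cv2.resize(im[y0:y1,x0:x1],None,fx=f,fy=f,interpolation=cv2.INTER_CUBIC))
    print([(np.round(d["pixel"],1).tolist(),round(d["confidence"],2)) for d in spot_point(c,"gate_face")], [(np.round(d["pixel"],1).tolist(),round(d["confidence"],2)) for d in spot_point(c,"loop_height")])
cv2.imwrite("pics/g3.png",np.hstack(o))
E
```

```text
7.8 [ 0.5075 -0.13    0.2613] yaw_y 79.51 z [ 0.  0. -1.] F [ 0.5 -0.6 -3.9] M [-0.    0.11 -0.02] w 0.0109 78.20319056510925 j [ -25.5   -4.2  109.6    0.    74.6 -105. ]
tool delta [-0.0024 -0.0046  0.0358]
[([186.0, 335.3], 0.93), ([173.1, 261.8], 0.88), ([153.9, 290.0], 0.53)] [([196.7, 343.1], 0.82)]
[([132.3, 260.3], 0.86), ([102.1, 249.8], 0.85), ([154.5, 234.1], 0.77)] []
```

View pics/g3.png

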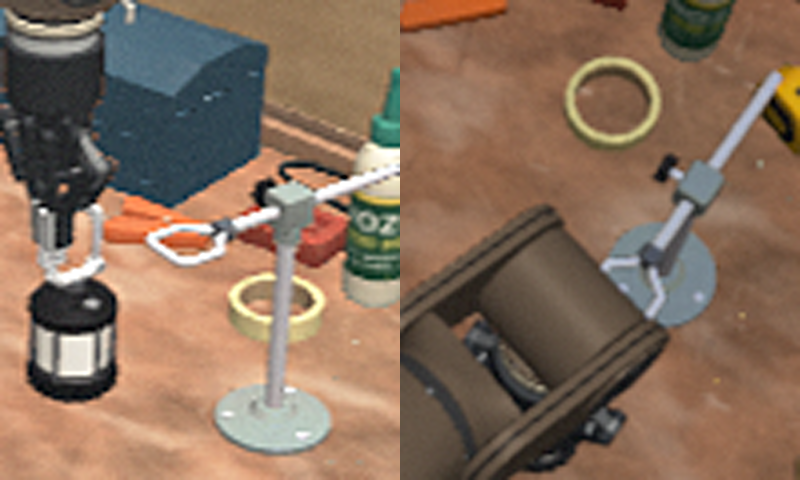

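```bash
python3 - <<'E'
from h import *
from plant import observe
s=observe();p=np.array(s["eef_pos"]);u=np.array([.983,-.182,0])
print(proj("scene",p+.046*u+[0,0,-.0055]), onz("scene",186,335.3,p[2]-.0055), p+.046*u, p)
n=np.array([.182,.983,0]);rod=np.array([.6175,-.155,0])
print("lat err",(rod-p)@n,"gap to touch",(rod-p)@u-.050)
E
python3 -m crank '[[0,0,0.006,0,0,0],[0,0,0.01,0,0,0],[0,0,0.01,0,0,0],[0,0,0.007,0,0,0],[0,0,0.003,0,0,0],[0,0,0,0,0,0],[0,0,0,0,0,0],[0,0,0,0,0,0]]' >/dev/null; python3 st.py
```

```text
[188.51513682 334.93836852] [ 0.5652268  -0.12868555  0.25580553] [ 0.55265843 -0.13879414  0.26130553] [ 0.50744043 -0.13042214  0.26130553]
lat err -0.004129198362564885 gap to touch 0.06266172960327275
8.77 [ 0.5078 -0.1306  0.2258] yaw_y 79.46 z [ 0.001 -0.    -1.   ] F [-0.2  0.8 -3.6] M [-0.03  0.06  0.04] w 0.0111 78.14693927764893 j [ -25.5   -2.5  111.7    0.    70.7 -105. ]
```

```bash
python3 -m crank '[[-0.003,-0.002,0,0,0,0],[-0.007,-0.002,0,0,0,0],[-0.009,0,0,0,0,0],[-0.009,0,0,0,0,0],[-0.009,0,0,0,0,0],[-0.006,0,0,0,0,0],[-0.002,0,0,0,0,0],[0,0,0,0,0,0]]' >/dev/null
python3 -m crank '[[0,0,0,0,0,0],[0,0,0,0,0,0],[0,0,0,0,0,0]]'>/dev/null; python3 st.py
cat > f.py <<'E'
from plant import observe
import numpy as np
s=observe();p=np.array(s["eef_pos"]);u=np.array([.983,-.182,0]);n=np.array([.182,.983,0]);F=np.array(s["force"])
print(round(s["time_s"],2),"fwd",((p-[.6175,-.155,0])@u*1e3).round(1),"lat",((p-[.6175,-.155,0])@n*1e3).round(1),"z",p[2].round(4),"Fu",(F@u).round(2),"Fn",(F@n).round(2),"Fz",F[2].round(2),"My",np.round(np.array(s["moment"])@n,2),"w",round(s["grip_width"],4))
E
python3 f.py
python3 -m crank '[[-0.002,0,0,0,0,0],[-0.002,0,0,0,0,0]]'>/dev/null; python3 f.py
python3 -m crank '[[-0.002,0,0,0,0,0],[0,0,0,0,0,0]]'>/dev/null; python3 f.py
```

```text
9.68 [ 0.5507 -0.1425  0.2253] yaw_y 79.47 z [-0.  0. -1.] F [-0.5  1.7 -3.3] M [0.05 0.09 0.  ] w 0.0106 78.19776177406311 j [ -24.7    3.4  105.9   -0.    70.8 -104.2]
9.68 fwd -68.0 lat 0.2 z 0.2253 Fu -0.8 Fn 1.55 Fz -3.3 My 0.1 w 0.0106
9.85 fwd -63.7 lat 0.1 z 0.2255 Fu 0.1 Fn -0.17 Fz -3.65 My -0.04 w 0.0107
10.02 fwd -61.3 lat 0.0 z 0.2255 Fu -1.02 Fn -0.78 Fz -3.09 My 0.1 w 0.011
```

```bash
python3 -m crank '[[-0.002,0,0,0,0,0],[0,0,0,0,0,0]]'>/dev/null; python3 f.py
python3 -m crank '[[-0.002,0,0,0,0,0],[0,0,0,0,0,0]]'>/dev/null; python3 f.py
python3 -m crank '[[-0.002,0,0,0,0,0],[0,0,0,0,0,0]]'>/dev/null; python3 f.py
python3 -m crank '[[-0.002,0,0,0,0,0],[0,0,0,0,0,0]]'>/dev/null; python3 f.py
```

```text
10.18 fwd -59.4 lat 0.1 z 0.2253 Fu -0.23 Fn 0.42 Fz -3.96 My 0.08 w 0.0107
10.35 fwd -57.4 lat 0.1 z 0.2253 Fu 0.24 Fn -1.21 Fz -4.48 My 0.09 w 0.0109
10.52 fwd -55.4 lat 0.0 z 0.2254 Fu -0.14 Fn 0.35 Fz -3.19 My 0.11 w 0.0108
10.68 fwd -53.4 lat 0.1 z 0.2253 Fu -1.3 Fn -0.72 Fz -4.03 My 0.05 w 0.011
```

```bash
python3 -m crank '[[0,0,0,0,0,0]]'>/dev/null; python3 f.py
python3 -m crank '[[-0.002,0,0,0,0,0],[0,0,0,0,0,0]]'>/dev/null; python3 f.py
python3 -m crank '[[0,0,0,0,0,0]]'>/dev/null; python3 f.py
python3 -m crank '[[-0.002,0,0,0,0,0],[0,0,0,0,0,0]]'>/dev/null; python3 f.py
python3 -m crank '[[0,0,0,0,0,0]]'>/dev/null; python3 f.py
```

```text
10.77 fwd -53.6 lat 0.1 z 0.2253 Fu 0.39 Fn -0.01 Fz -4.72 My 0.06 w 0.011
10.93 fwd -52.1 lat 0.1 z 0.2252 Fu -2.5 Fn -1.16 Fz -3.03 My 0.49 w 0.0108
11.02 fwd -52.2 lat 0.1 z 0.2251 Fu -1.82 Fn -0.0 Fz -2.25 My 0.52 w 0.011
11.18 fwd -49.9 lat 0.1 z 0.225 Fu -2.32 Fn -0.07 Fz -2.9 My 0.6 w 0.0108
11.27 fwd -50.0 lat 0.1 z 0.225 Fu -3.8 Fn -0.09 Fz -3.6 My 0.55 w 0.0108
```

```bash
python3 -m crank '[[-0.002,0,0,0,0,0],[-0.002,0,0,0,0,0],[0,0,0,0,0,0]]'>/dev/null; python3 f.py
python3 -m crank '[[-0.002,0,0,0,0,0],[-0.002,0,0,0,0,0],[0,0,0,0,0,0]]'>/dev/null; python3 f.py
python3 -m crank '[[-0.002,0,0,0,0,0],[-0.002,0,0,0,0,0],[0,0,0,0,0,0]]'>/dev/null; python3 f.py
```

```text
11.52 fwd -45.6 lat 0.1 z 0.2253 Fu -3.81 Fn 0.07 Fz -3.29 My 0.7 w 0.0106
11.77 fwd -41.6 lat 0.1 z 0.2251 Fu -4.4 Fn 0.68 Fz -3.08 My 0.82 w 0.0111
12.02 fwd -37.6 lat 0.1 z 0.2248 Fu -4.5 Fn -0.03 Fz -5.3 My 0.85 w 0.0109
```

```bash
python3 -m crank '[[-0.002,0,0,0,0,0],[-0.002,0,0,0,0,0],[0,0,0,0,0,0]]'>/dev/null; python3 f.py
python3 -m crank '[[-0.002,0,0,0,0,0],[-0.002,0,0,0,0,0],[0,0,0,0,0,0]]'>/dev/null; python3 f.py
python3 -m crank '[[-0.002,0,0,0,0,0],[-0.001,0,0,0,0,0],[0,0,0,0,0,0]]'>/dev/null; python3 f.py
```

```text
12.27 fwd -33.7 lat 0.2 z 0.2247 Fu -3.08 Fn -0.45 Fz -5.53 My 0.79 w 0.0108
12.52 fwd -29.6 lat 0.1 z 0.2247 Fu -3.64 Fn 0.35 Fz -7.62 My 0.65 w 0.0112
12.77 fwd -26.7 lat 0.1 z 0.225 Fu -4.68 Fn -1.5 Fz -6.08 My 0.8 w 0.0108
```

```bash
python3 -m crank '[[0,0,0.002,0,0,0],[0,0,0.002,0,0,0],[0,0,0,0,0,0]]'>/dev/null; python3 f.py
python3 -m crank '[[0,0,0.002,0,0,0],[0,0,0.002,0,0,0],[0,0,0,0,0,0]]'>/dev/null; python3 f.py
python3 -m crank '[[0,0,0.002,0,0,0],[0,0,0.002,0,0,0],[0,0,0,0,0,0]]'>/dev/null; python3 f.py
python3 -m crank '[[0,0,0.002,0,0,0],[0,0,0.002,0,0,0],[0,0,0,0,0,0]]'>/dev/null; python3 f.py
```

```text
13.02 fwd -26.6 lat 0.0 z 0.2207 Fu -1.85 Fn -1.68 Fz -6.39 My 0.6 w 0.0109
13.27 fwd -26.4 lat 0.0 z 0.2166 Fu -0.83 Fn -0.33 Fz -8.56 My 0.35 w 0.0107
13.52 fwd -25.8 lat 0.1 z 0.2134 Fu 0.07 Fn 0.37 Fz -4.13 My 0.13 w 0.0107
13.77 fwd -26.2 lat -0.0 z 0.2097 Fu -0.3 Fn 0.83 Fz -3.26 My 0.07 w 0.011
```

```bash
python3 -m crank '[[0,0,0.002,0,0,0],[0,0,0.002,0,0,0],[0,0,0,0,0,0]]'>/dev/null; python3 f.py
python3 -m crank '[[0,0,0.002,0,0,0],[0,0,0,0,0,0]]'>/dev/null; python3 f.py
python3 -m crank '[[0,0,0.001,0,0,0],[0,0,0,0,0,0]]'>/dev/null; python3 f.py
python3 -m crank '[[0,0,0.001,0,0,0],[0,0,0,0,0,0]]'>/dev/null; python3 f.py
```

```text
14.02 fwd -26.8 lat 0.1 z 0.2048 Fu -0.17 Fn 0.25 Fz -4.34 My 0.12 w 0.011
14.18 fwd -26.8 lat 0.1 z 0.2029 Fu -1.04 Fn 0.32 Fz -4.36 My 0.08 w 0.0107
14.35 fwd -26.7 lat 0.1 z 0.2021 Fu -0.73 Fn -0.55 Fz -3.7 My 0.07 w 0.0107
14.52 fwd -26.5 lat 0.0 z 0.2017 Fu -0.32 Fn 0.22 Fz -3.05 My 0.08 w 0.0107
```

```bash
python3 -m crank '[[0,0,0.001,0,0,0],[0,0,0,0,0,0],[0,0,0,0,0,0]]'>/dev/null; python3 f.py
python3 -m crank '[[0,0,0.001,0,0,0],[0,0,0,0,0,0],[0,0,0,0,0,0]]'>/dev/null; python3 f.py
python3 -m crank '[[0,0,0.0005,0,0,0],[0,0,0,0,0,0],[0,0,0,0,0,0]]'>/dev/null; python3 f.py
```

```text
14.77 fwd -26.3 lat -0.0 z 0.2014 Fu -1.94 Fn 0.5 Fz 0.88 My 0.26 w 0.0112
15.02 fwd -26.3 lat -0.0 z 0.2012 Fu -3.69 Fn 0.68 Fz 5.95 My 0.45 w 0.0107
15.27 fwd -26.2 lat -0.0 z 0.2011 Fu -4.68 Fn 0.81 Fz 7.4 My 0.6 w 0.0109
```

```bash
python3 -m crank '[[0,0,-0.0015,0,0,0],[0,0,0,0,0,0]]'>/dev/null; python3 f.py
python3 -m crank '[[0.001,0,0,0,0,0],[0.001,0,0,0,0,0],[0,0,0,0,0,0]]'>/dev/null; python3 f.py
python3 -m crank '[[0,0,0.0005,0,0,0],[0,0,0,0,0,0],[0,0,0,0,0,0]]'>/dev/null; python3 f.py
```

```text
15.43 fwd -26.3 lat -0.0 z 0.2013 Fu -2.4 Fn 0.51 Fz 3.57 My 0.35 w 0.0107
15.68 fwd -27.2 lat -0.1 z 0.2013 Fu 3.67 Fn 0.56 Fz 2.73 My -0.61 w 0.0108
15.93 fwd -27.3 lat -0.1 z 0.2012 Fu 4.14 Fn 0.93 Fz 4.41 My -0.81 w 0.0108
```

```bash
python3 -m crank '[[-0.0012,0,-0.0008,0,0,0],[0,0,0,0,0,0],[0,0,0,0,0,0]]'>/dev/null; python3 f.py
python3 -m crank '[[0,0,0,0,0,0]]'>/dev/null; python3 f.py
python3 -m crank '[[0,0,0,0,0,0]]'>/dev/null; python3 f.py
```

```text
16.18 fwd -27.2 lat -0.1 z 0.2013 Fu 1.18 Fn -0.82 Fz 5.15 My -0.38 w 0.0111
16.27 fwd -27.2 lat -0.1 z 0.2013 Fu 1.64 Fn 0.06 Fz 5.59 My -0.37 w 0.0106
16.35 fwd -27.2 lat -0.1 z 0.2013 Fu 1.62 Fn -0.55 Fz 6.57 My -0.4 w 0.0106
```

```bash
python3 -m crank '[[-0.0005,0,-0.0012,0,0,0],[0,0,0,0,0,0]]'>/dev/null; python3 f.py
python3 -m crank '[[0,0,0,0,0,0]]'>/dev/null; python3 f.py
python3 -m crank '[[0,0,0,0,0,0]]'>/dev/null; python3 f.py
```

```text
16.52 fwd -27.3 lat -0.0 z 0.2015 Fu 1.64 Fn -1.5 Fz 4.0 My -0.34 w 0.0111
16.6 fwd -27.3 lat -0.1 z 0.2015 Fu 1.81 Fn -0.72 Fz 2.6 My -0.33 w 0.0111
16.68 fwd -27.3 lat -0.1 z 0.2015 Fu 2.25 Fn -0.22 Fz 3.29 My -0.29 w 0.0109
```

```bash
python3 -m crank '[[-0.0007,0,-0.0008,0,0,0],[0,0,0,0,0,0]]'>/dev/null; python3 f.py
python3 -m crank '[[0,0,0,0,0,0],[0,0,0,0,0,0]]'>/dev/null; python3 f.py
```

```text
16.85 fwd -27.3 lat -0.0 z 0.2016 Fu -0.85 Fn -0.74 Fz 1.5 My -0.06 w 0.0107
17.02 fwd -27.2 lat 0.0 z 0.2016 Fu 0.03 Fn -1.63 Fz 0.53 My 0.14 w 0.0109
```

```bash
python3 -m crank '[[0,0,0,0,0,0],[0,0,0,0,0,0],[0,0,0,0,0,0],[0,0,0,0,0,0]]' 0.045; python3 f.py
python3 - <<'E'
from plant import *
import cv2,numpy as np
for c,(x0,y0,x1,y1) in {"scene":(300,110,410,240)}.items():
    im=get_image(c)[:,:,::-1];cv2.imwrite("pics/g4.png",cv2.resize(im[y0:y1,x0:x1],None,fx=4.5,fy=4.5,interpolation=cv2.INTER_CUBIC))
E
```

```text
time_s: 17.35
eef_pos: [0.5916, -0.1499, 0.2024]
tcp_rot: [[-0.983, 0.183, -0.0], [0.183, 0.983, 0.0], [0.0, 0.0, -1.0]]
force: [0.7, -0.2, 1.2]
grip_width: 0.0449
grasp_force: 0.0
17.35 fwd -26.4 lat 0.3 z 0.2024 Fu 0.69 Fn -0.11 Fz 1.16 My -0.03 w 0.0449
```

View pics/g4.png

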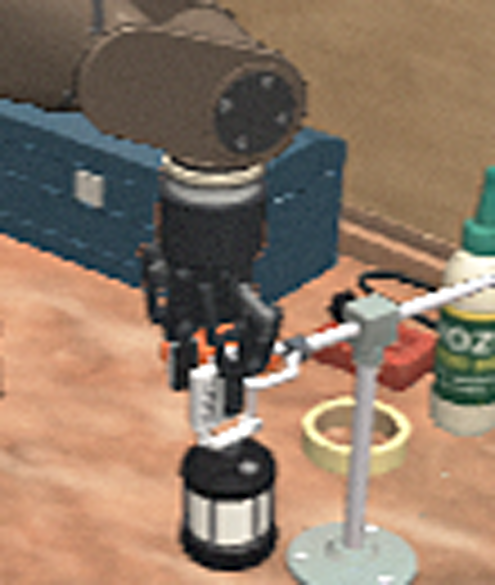

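```bash
python3 -m crank '[[0,0,-0.006,0,0,0],[0,0,-0.012,0,0,0],[0,0,-0.015,0,0,0],[0,0,-0.015,0,0,0],[0,0,-0.015,0,0,0],[0,0,-0.015,0,0,0],[0,0,-0.015,0,0,0],[0,0,-0.015,0,0,0]]'; python3 f.py
python3 -m crank '[[0.01,0,-0.01,0,0,0],[0.015,0,-0.01,0,0,0],[0.015,0,0,0,0,0],[0.015,0,0,0,0,0],[0.015,0,0,0,0,0],[0.01,0,0,0,0,0],[0,0,0,0,0,0],[0,0,0,0,0,0]]' >/dev/null
python3 -m crank '[[0,0,0,0,0,0],[0,0,0,0,0,0],[0,0,0,0,0,0],[0,0,0,0,0,0],[0,0,0,0,0,0],[0,0,0,0,0,0],[0,0,0,0,0,0],[0,0,0,0,0,0]]' >/dev/null
python3 -m crank '[[0,0,0,0,0,0],[0,0,0,0,0,0],[0,0,0,0,0,0],[0,0,0,0,0,0],[0,0,0,0,0,0],[0,0,0,0,0,0],[0,0,0,0,0,0],[0,0,0,0,0,0]]' >/dev/null
python3 - <<'E'
from plant import *
from h import *
import cv2
x0,y0,x1,y1=(300,130,410,240);im=[get_image("scene")]
import subprocess
o=[cv2.resize(i[y0:y1,x0:x1,::-1],None,fx=5,fy=5,interpolation=cv2.INTER_CUBIC) for i in im]
cv2.imwrite("pics/g5.png",o[0])
for _ in range(6):
    i=get_image("scene");d=np.abs(i.astype(int)-im[0])[y0:y1,x0:x1].max();im.append(i)
print("maxdiff first-last",[int(np.abs(a.astype(int)-im[0])[165:235,340:375].mean()*100) for a in im])
print([(d["pixel"],d["confidence"]) for d in spot_point("scene","hook_crown")])
E
```

```text
time_s: 18.07
eef_pos: [0.5918, -0.1502, 0.3131]
tcp_rot: [[-0.983, 0.183, 0.002], [0.183, 0.983, -0.001], [-0.002, -0.0, -1.0]]
force: [-0.3, -0.3, -0.7]
grip_width: 0.045
grasp_force: 0.0
18.07 fwd -26.1 lat 0.1 z 0.3131 Fu -0.22 Fn -0.38 Fz -0.68 My 0.02 w 0.045
maxdiff first-last [0, 265, 265, 265, 262, 262, 258]
[([193.9, 351.7], 0.75), ([165.4, 289.4], 0.64), ([145.9, 285.0], 0.6)]
```

View pics/g5.png

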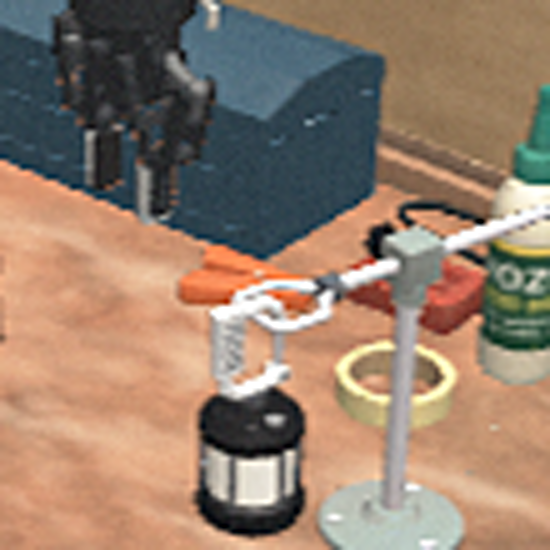

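```bash
for i in 1 2 3 4 5; do python3 -m crank '[[0,0,0,0,0,0],[0,0,0,0,0,0],[0,0,0,0,0,0],[0,0,0,0,0,0],[0,0,0,0,0,0],[0,0,0,0,0,0],[0,0,0,0,0,0],[0,0,0,0,0,0]]' >/dev/null; done
python3 f.py; python3 -c "from plant import sign_off; print(sign_off())"
```

```text
23.8 fwd -106.3 lat 0.1 z 0.3306 Fu 0.0 Fn -0.51 Fz -0.8 My 0.0 w 0.0452
the job is handed in; nothing more can be done
None
```

The lamp hangs by its hook from the bracket's front rod, with the gate shut, upright and still, and nothing held; I handed the job in at about 24 s. The highest estimated force on the bracket was about 12 N, under the 15 N limit, and the hand-in returned no verdict.

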